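Shut and lock the radiator-shelf inspection flap

TASK

Shut the inspection flap in the oak shelf over the radiator, then lock it with its quarter-turn wing fastener: with the wing in line with the slot, push it down firmly but gently against its spring and turn it clockwise a quarter turn until it drops into its locked detent, then let go. Never force the fastener, and leave the bell, the marble bowl, the bottle opener and the blue cap where they are.

Things in the scene. Friction and masses are not known exactly. Their poses are not given: they have to be found in the camera images.
- shelf: the fixed oak shelf, 300 mm deep (x), 1100 mm long (y), 30 mm thick, with a half-height wall along its far side; origin at the centre of its flat top face, x away from the robot to the wall, y along the shelf to the left, z up. Flap and fastener sit in it
- flap (a joint): opening angle of the flap (rad): 0 = shut, flush with the shelf top; grows as its free edge rises. Darker wooden panel, 160 mm (x) by 150 mm (y), 12 mm thick; hinge line at shelf x = +85 mm, z = 0, along y; free edge at shelf x = -75 mm when shut. Stays where left; 1 to 4 N on the free edge moves it. To shut it press on its bare top near the free edge, 55 mm to either side of the wing
- wing (a joint): angle of the wing fastener about its axis (rad), growing clockwise seen from above: 0 = open, blade along shelf x (red mark towards the hinge), T-foot in line with the slot below (it goes through within about 0.13 of 0); 1.57 = locked, blade along shelf y; hard stop at about 1.68. Light friction holds it
- press (a joint): how far the stud is pushed down through the flap (m): 0 = standing up, as its ejector spring holds it (3 N, rising 0.25 N per mm); at most 0.0215. The receptacle is set by hand, its height differs by 10 mm: the foot enters the slot after 0.5 to 10.5 mm and is free to turn under the ridge at 9.5 to 19.5 mm; past the ridge, let go, it springs up 3 mm into the detent, 6.5 to 16.5 mm down
- wing_grip (a point): centre of the wing's upright steel blade, 48 mm long, 10 mm thick, 24 mm high, on a round skirt 48 mm across whose top is 12 mm below this point. On the stud's axis, captive in the flap 125 mm from the hinge line: shelf x = -40 mm, y = 0, z = 39 mm with the flap shut and the stud up. x along the blade, z up the axis (square to the flap)
- tee: T-foot of the wing stud, 30 x 7 x 4 mm, parallel to the blade; origin at its centre, 57.5 mm below wing_grip. Under the flap is its receptacle: slotted plate, ridges, detents, spring cup. At the depth where the foot can turn, the push on the wing has come to 13.5 to 16 N; 1.2 mm deeper (17 to 19 N) the cup is solid. Pushed less, the foot jams. It bends if loaded with over 20 N
- bell: chrome bicycle bell, 55 mm across, 45 mm high; origin under its centre; leave alone
- bowl: glass bowl of marbles, 96 mm across, 45 mm high; origin under its centre; leave alone
- opener: steel bottle opener lying flat, 140 mm long, 36 mm wide, 6 mm thick; origin under its middle; leave alone
- cap: blue plastic umbrella handle cap, 42 mm across, 40 mm high, standing; origin under its centre; leave alone

How it is judged:
On the way, in this order (a step that is already met when the one before it is completed fails the run):
1. the flap is shut (value of joint flap below 0.03 rad), for 0.2 s.
2. with the flap shut and the wing in the open position, the stud is pushed down (value of joint flap below 0.03 rad and value of joint press above 0.009 m and value of joint wing below 0.2 rad).
At the end, for the whole second after the job is handed in: the flap is shut (within 0.03 rad), the wing is turned past 1.44 rad (82 degrees) and stays at least 5.8 mm down by itself, that is, caught in its detent under the face plate, at rest; bell, bowl, opener and cap still stand where they were (value of joint flap below 0.03 rad and value of joint wing above 1.44 rad and value of joint press above 0.0058 m and angular speed of tee below 0.05 rad/s); the robot touches nothing.
It fails at once if the T-foot is loaded with more than 20 N (contact force between tee and anything else above 20 N).
It fails at once if the bell, bowl, opener or cap is moved by more than 20 mm or tipped over (distance of any of bell, bowl, opener, cap from where it was at the start of the episode above 0.02 m or angle between any of bell, bowl, cap's own z axis and vertical above 0.4 rad).
It also fails if it takes over 61 s, if anything falls off the work surface, if the arm or the gripper's body presses on something with over 40 N, if the wrist force passes 120 N, or if a joint passes its speed limit or range.

ROBOT

A 7-joint arm with a two-finger parallel gripper is mounted at the origin on the work surface. World frame = base frame: x ahead of the robot, y to its left, z up, the work surface at z = 0. Lengths are in m, angles in rad, forces in N, time in s.
With the tool pointing down it reaches from about 0.4 to 0.85 m from the base axis. Payload 10.4 kg.
Tool frame: the origin (TCP) lies midway between the tips of the shut fingers; the grasp point (between the pads) lies 19 mm behind it (manip.pinch_z is the distance from the TCP to the grasp point, in m); y points along the fingers, x is the direction in which the jaws open and shut, and the axes are right-handed (so a half turn about y gives the same grasp; the last joint's range is limited). The gripper opens to 85 mm and grips with 20 to 120 N. Pads are 22 mm wide; open, the fingers measure 114 mm over their backs; the gripper's body (76 mm by 85 mm) begins 54 mm behind the grasp point. The pads swing forward as they close: fully open they stand 13 mm farther back than shut.
Start: joints at [1.265, 0.332, -0.065, 1.46, 0.022, 1.35, -0.088], TCP at [0.174, -0.6, 0.231] pointing down, gripper open.
Joint ranges: [-2.6, 2.6], [-0.5, 2.12], [-1.47, 1.34], [0.16, 2.42], [-1.27, 4.41], [0.06, 2.06], [-2.6, 2.6]. Speed limits (rad/s): [2.22, 2.22, 2.79, 2.79, 3.14, 3.14, 3.14].

INTERFACE

Orientations are given as a unit quaternion [x, y, z, w].
In Python, from workcell import manip gives the robot as it stands.
- The arm moves only by the shell command python3 -m pendant 'ROWS' [OPENING] [FORCE]. ROWS is a JSON object of lists of equal length, an entry for each row: "offset": the shift along the tool's x, y, z scaled (see below), a list of three; "turn": the turn, a rotation vector about the tool's x, y, z scaled (see below), a list of three. A call has 1 to 12 rows; each row is the pose to reach, as a shift and turn from the pose measured when the call began, along the tool's axes at that moment; what a row does not reach only later rows make up. The controller multiplies each number of a shift by 200 mm and each number of a turn by 45 degrees. A row lasts 1/8 s, in which the tool goes at most 62.5 mm and 10.7 degrees, less where a joint would pass 70% of its speed; a pose out of reach is approached as far as the arm can. A call with a number of a shift or a turn outside -1 to 1 is refused whole. A call with a gripper value outside its range is refused whole. OPENING is the opening in per cent of the stroke, from 0 (shut) to 100 (fully open), set as the call begins (- or left out, the last holds). The fingers move at their own pace and stop on an object; FORCE is the grip in N (left out, the last holds). Time passes only in rows, so rows that repeat a pose let the fingers close. It gives the time, the measured TCP pose, the force and the opening at its end, in the units of the state.
- manip.get_obs(): the state, without advancing time (a new reading comes with each control period).
- manip.camera(name): name is "side" or "top"; returns (picture, depth): 420x560x3 uint8, red, green, blue; 420x560 float32, m along the optical axis (not along the pixel's ray), 0 where there is no reading.
- manip.camera_model(name): a dict with "intrinsics" (3x3 intrinsics, pixels), "R" (3x3) and "t" (3): a world point X has camera coordinates R X + t. Camera axes: x right, y down, z forward; pixel columns grow to the right and rows downward; lengths in m; the calibration is good to about 2 mm. A picture is of the moment at which its call begins. camera_model takes no time and is no camera call.
- manip.hand_in(): hands the job in, once; it reports no verdict.
The state is a dict: "clock": time; "joint_pos": joint angles; "joint_velocities": joint speeds; "tau": joint torques, N m; "position": TCP position; "ee_rot": TCP orientation; "ft_force": force on the tool from outside, world axes, zero at the start; "torque": the same for the moment, N m; "grip_width": opening from 0.0 (shut) to 1.0 (fully open).
Only numpy, scipy, OpenCV 4.12 (cv2) and the standard library are available. Lean on these libraries where they do the work, as an engineer would, in place of code of your own. Each camera call takes 0.05 s, during which the arm holds its last target. There are 200 camera calls.

## Working session

There is one attempt and no reset: what is moved stays moved. The work goes in short steps, Python scripts to look and compute and a shell command to move; the robot and the scene stay as the last step left them, time stands still between calls to the robot, and variables do not carry over. Pictures are saved under pics/ and viewed, about 8 in all and at most 12, crops included, and the job is handed in when it is done.

```bash
mkdir -p pics; ls; python3 - <<'E'
from workcell import manip
import cv2,numpy as np
o=manip.get_obs()
for k,v in o.items(): print(k,np.round(v,4))
print(manip.pinch_z)
for n in("side","top"):
    p,d=manip.camera(n); np.savez(f"{n}0.npz",p=p,d=d); cv2.imwrite(f"pics/{n}0.png",p[:,:,::-1])
    m=manip.camera_model(n); print(n,{k:np.round(v,4).tolist() for k,v in m.items()})
E
```

```text
pics
clock 0.0
joint_pos [ 1.2654  0.3329 -0.0647  1.4609  0.0216  1.3499 -0.0885]
joint_velocities [ 0.0018 -0.0007 -0.0001  0.0017  0.001   0.0008 -0.0006]
tau [ 4.00000e-04 -6.25432e+01  4.96000e-02 -3.91608e+01  1.63000e-02
  9.80000e-03 -1.00000e-04]
position [ 0.1743 -0.5998  0.2305]
ee_rot [-0.5652  0.425  -0.4241  0.5658]
ft_force [-0.4756 -0.5417 -0.3822]
torque [-0.0139  0.062  -0.0129]
grip_width 1.0018
0.0187
side {'intrinsics': [[422.2381, 0.0, 280.192], [0.0, 422.2381, 211.4622], [0.0, 0.0, 1.0]], 'R': [[0.9807, -0.1956, 0.0077], [-0.1135, -0.6, -0.7919], [0.1595, 0.7757, -0.6106]], 't': [-0.5949, 0.1966, 1.0405]}
top {'intrinsics': [[537.6247, 0.0, 280.7462], [0.0, 537.6247, 207.6836], [0.0, 0.0, 1.0]], 'R': [[0.0676, -0.9977, 0.0049], [-0.9774, -0.0672, -0.2003], [0.2002, 0.0087, -0.9797]], 't': [0.0058, 0.6392, 1.2509]}
```

View pics/side0.png

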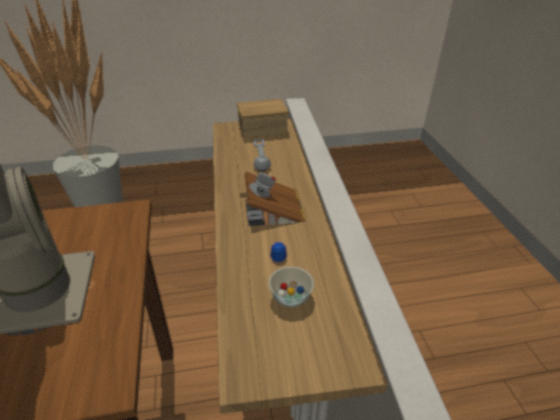

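View pics/top0.png

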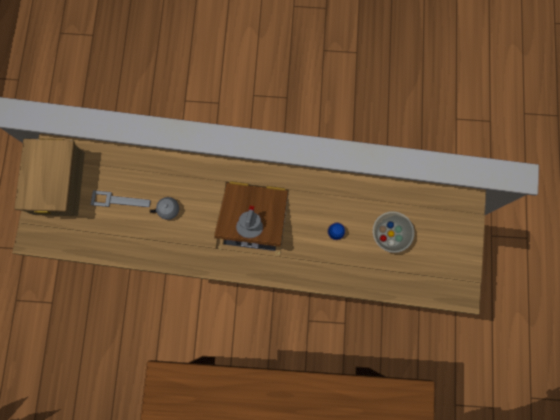

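```bash
python3 - <<'E'
from workcell import manip
from scipy.spatial.transform import Rotation as R
print(R.from_quat(manip.get_obs()["ee_rot"]).as_matrix().round(3))
E
```

```text
[[ 0.279 -0.     0.96 ]
 [-0.96   0.001  0.279]
 [-0.001 -1.    -0.   ]]
```

The side view shows the shelf with the flap partly open at (272,195), cap (279,252) and bowl (291,288). The top view shows the flap at (252,215), wing (250,222), red mark towards the hinge, bell (167,208), cap (336,231) and bowl (393,232).

```bash
cat > h.py <<'E'
import numpy as np,cv2
from workcell import manip
def cloud(n,d):
    m=manip.camera_model(n);K=np.array(m["intrinsics"]);v,u=np.mgrid[:420,:560]
    c=np.stack([(u-K[0,2])/K[0,0]*d,(v-K[1,2])/K[1,1]*d,d],-1)
    return (c-np.array(m["t"]))@np.array(m["R"])   # R^T(c-t)
def proj(n,X):
    m=manip.camera_model(n);c=np.atleast_2d(X)@np.array(m["R"]).T+m["t"];q=c@np.array(m["intrinsics"]).T
    return q[:,:2]/q[:,2:]
def plane(P):
    c=np.median(P,0)
    for _ in range(6):
        w=P if _==0 else P[abs((P-c)@n)<.004]
        c=w.mean(0);n=np.linalg.svd(w-c,full_matrices=False)[2][2];n*=np.sign(n[2])
    return c,n,len(w)/len(P)
E
python3 - <<'E'
from h import *
z=np.load("top0.npz");p,d=z["p"],z["d"];P=cloud("top",d)
c,n,f=plane(P[240:290,295:470].reshape(-1,3)[::3]);print("shelf plane",c,n,f)
h=(P-c)@n
hsv=cv2.cvtColor(p,cv2.COLOR_RGB2HSV)
on=((abs(h)<.008)&(d>0)&(P[...,0]>.3)).astype(np.uint8)
cnt=max(cv2.findContours(cv2.morphologyEx(on,cv2.MORPH_CLOSE,np.ones((15,15))),0,1)[0],key=cv2.contourArea)
print("shelf contour box",cv2.boundingRect(cnt))
X=P[cnt[:,0,1],cnt[:,0,0]];r=cv2.minAreaRect(X[:,:2].astype(np.float32)*1000);print("shelf rect mm",r,cv2.boxPoints(r).round(0).tolist())
fc,fn,f=plane(np.r_[P[195:235,226:238].reshape(-1,3),P[195:235,264:282].reshape(-1,3)]);print("flap",fc,fn,f,np.degrees(np.arccos(fn@n)))
hf=(P-fc)@fn
roi=np.zeros_like(on);roi[175:255,210:295]=1
fl=((abs(hf)<.006)&(roi>0)&(h>.004)).astype(np.uint8)
k=max(cv2.findContours(fl,0,1)[0],key=cv2.contourArea);print("flap px",cv2.boxPoints(cv2.minAreaRect(k)).round(1).tolist())
up=(hf>.006)&(roi>0)&(h>0);print("wing pts",up.sum(),"above flap max",np.percentile(hf[up],[50,90,98]))
red=(hsv[...,0]<6)|(hsv[...,0]>174);red&=(hsv[...,1]>170)&(roi>0)
print("red",np.argwhere(red&(hsv[...,2]>110)).mean(0),P[red&(hsv[...,2]>110)].mean(0))
rr=cv2.resize(p[160:270,190:310,::-1],None,fx=5,fy=5,interpolation=cv2.INTER_CUBIC);s=np.load("side0.npz")["p"][150:240,220:330,::-1]
cv2.imwrite("pics/c0.png",rr)
for nm,(u,v) in dict(bell=(167,208),cap=(336,231),bowl=(393,232),box=(60,180),wall=(300,150)).items(): print(nm,P[v,u].round(3),h[v,u].round(3))
E
```

```text
shelf plane [ 0.51031537 -0.19621978  0.0911727 ] [0.03151676 0.00169947 0.99950178] 0.7343160781624957
shelf contour box (0, 128, 526, 186)
shelf rect mm ((658.5789794921875, 388.5830078125), (1804.3917236328125, 457.4576721191406), 78.82367706298828) [[259.0, -452.0], [708.0, -541.0], [1058.0, 1229.0], [609.0, 1318.0]]
flap [0.603835   0.10447792 0.13190694] [ 0.47109037 -0.02675048  0.88167924] 0.9333333333333333 26.35744588416359
flap px [[202.60000610351562, 235.89999389648438], [210.1999969482422, 174.39999389648438], [295.1000061035156, 184.8000030517578], [287.6000061035156, 246.3000030517578]]
wing pts 893 above flap max [0.01415521 0.04813504 0.9705816 ]
red [nan nan] [nan nan nan]
bell [0.606 0.313 0.127] 0.04
cap [ 0.578 -0.082  0.131] 0.042
bowl [ 0.587 -0.216  0.114] 0.026
box [0.643 0.547 0.18 ] 0.095
wall [0.768 0.012 0.126] 0.043<stdin>:17: RuntimeWarning: Mean of empty slice.
  ret = um.true_divide(
```

View pics/c0.png

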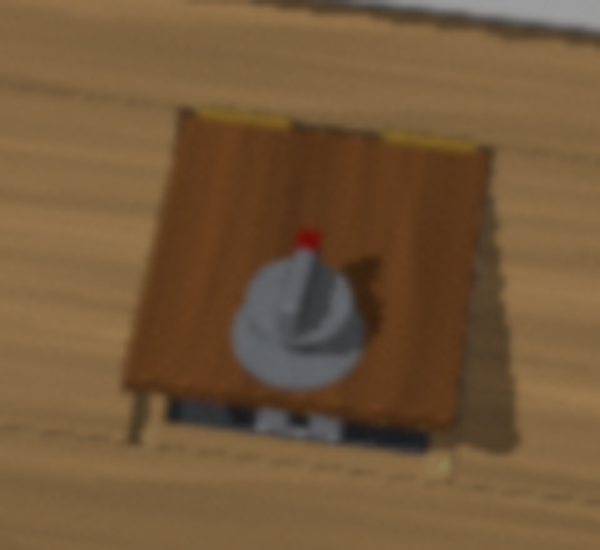

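```bash
cat >> h.py <<'E'
def cast(n,px,zz):
    m=manip.camera_model(n);K=np.array(m["intrinsics"]);R=np.array(m["R"]);C=-R.T@m["t"]
    r=np.c_[np.atleast_2d(px),np.ones(len(np.atleast_2d(px)))]@np.linalg.inv(K).T@R
    return C+r*((zz-C[2])/r[:,2])[:,None]
E
python3 - <<'E'
from h import *
z=np.load("top0.npz");p,d=z["p"],z["d"];P=cloud("top",d)
m=np.zeros(d.shape,bool)
cv2.fillPoly(t:=np.zeros(d.shape,np.uint8),[np.array([[90,225],[205,240],[205,255],[470,290],[475,220],[430,200],[300,185],[300,190],[210,190],[110,170]])],1)
m=(t>0)&(d>0)
c,n,f=plane(P[m]);print("plane",c,n,f)
s=np.load("side0.npz");Ps=cloud("side",s["d"]);q=np.r_[Ps[300:370,240:270].reshape(-1,3),Ps[170:360,225:240].reshape(-1,3)];cs,ns,f=plane(q);print("side plane",cs,ns,f)
Z=c[2]
pts=cast("top",[[226.6,182],[288,189.6],[279,255.6],[216.6,248]],Z).round(4);print(pts)
print("size: hinge",np.linalg.norm(pts[0]-pts[1]),"front",np.linalg.norm(pts[2]-pts[3]),"side",np.linalg.norm(pts[0]-pts[3]),np.linalg.norm(pts[1]-pts[2]))
# front edge of shelf: depth jump per column
E=[]
for u in range(60,470,10):
    col=(P[:,u,2]>Z-.03)&(d[:,u]>0)
    v=np.where(col[:340])[0].max();E.append((u,v+.5))
e=cast("top",E,Z);l=cv2.fitLine(e[:,:2].astype(np.float32),cv2.DIST_HUBER,0,1e-4,1e-4).ravel();print("front edge dir",l,"yaw of y axis",np.degrees(np.arctan2(-l[0]*np.sign(l[1]),abs(l[1]))))
a=(pts[0]-pts[1])[:2];b=(pts[0]+pts[1]-pts[2]-pts[3])[:2];print("yaw hinge",np.degrees(np.arctan2(-a[0],a[1])),"yaw sides",np.degrees(np.arctan2(b[1],b[0])))
yaw=np.arctan2(-l[0]*np.sign(l[1]),abs(l[1]));X=np.array([np.cos(yaw),np.sin(yaw)]);Y=np.array([-X[1],X[0]])
print("pts shelf axes",(pts[:,:2]@np.c_[X,Y]).round(4).tolist(),"front edge x",np.median(e[:,:2]@X))
E
```

```text
plane [ 0.58302878 -0.0394207   0.09154752] [-6.79132185e-06 -2.23936545e-03  9.99997493e-01] 0.6487846387213734
side plane [ 0.48413752 -0.16120933  0.09302946] [8.85801100e-04 7.35669635e-04 9.99999337e-01] 0.9937373737373737
[[0.6861 0.1839 0.0915]
 [0.6774 0.0346 0.0915]
 [0.5167 0.0453 0.0915]
 [0.5246 0.1934 0.0915]]
size: hinge 0.14955326810203784 front 0.14831055255780012 side 0.1617791704763009 0.16105582882963282
front edge dir [0.06125685 0.99812204 0.44214278 0.06469313] yaw of y axis -3.5119576
yaw hinge -3.3349646357721263 yaw sides -3.5874051673612324
pts shelf axes [[0.6735, 0.2256], [0.674, 0.076], [0.513, 0.0769], [0.5118, 0.2252]] front edge x 0.4373672914021943
```

```bash
cat >> h.py <<'E'
from scipy.spatial.transform import Rotation as Ro
YAW=np.radians(-3.5);O=np.array([.5961,.1148,.0922])
SX=np.array([np.cos(YAW),np.sin(YAW),0]);SY=np.array([-SX[1],SX[0],0])
def shelf(x,y,z): return O+x*SX+y*SY+np.array([0,0,z])
def rot(yaw):
    a=np.radians(yaw);x=np.array([np.cos(a),np.sin(a),0]);y=np.array([0,0,-1.]);return np.c_[x,y,np.cross(x,y)]
def step(pos,yaw,p0=None,R0=None):
    o=manip.get_obs();p0=np.array(o["position"]) if p0 is None else p0
    R0=Ro.from_quat(o["ee_rot"]).as_matrix() if R0 is None else R0
    print("offset",(R0.T@(np.array(pos)-p0)/.2).round(3).tolist(),"turn",(Ro.from_matrix(R0.T@rot(yaw)).as_rotvec()/np.radians(45)).round(3).tolist())
def st():
    o=manip.get_obs();R=Ro.from_quat(o["ee_rot"]).as_matrix();d=np.array(o["position"])-O
    print("t",round(o["clock"],2),"pos",np.round(o["position"],4),"shelf mm",np.round([d@SX*1e3,d@SY*1e3,d[2]*1e3],1),"yaw",np.degrees(np.arctan2(R[1,0],R[0,0])).round(2),"tooly",R[:,1].round(3),"F",np.round(o["ft_force"],2),"M",np.round(o["torque"],2),"g",round(o["grip_width"],3),"q",np.round(o["joint_pos"],2))
E
python3 - <<'E'
from h import *
st();o=manip.get_obs();p0=np.array(o["position"]);R0=Ro.from_quat(o["ee_rot"]).as_matrix()
for p,y in [((.33,-.47,.24),-32),((.47,-.3,.24),11),((.53,-.12,.24),50),(shelf(-.056,-.055,.14),86.5)]:
    step(p,y,p0,R0);p0=np.array(p);R0=rot(y)
E
```

```text
t 0.1 pos [ 0.1743 -0.5999  0.2306] shelf mm [-377.4 -739.1  138.4] yaw -73.79 tooly [-0.     0.001 -1.   ] F [ 0.36  0.26 -0.77] M [ 0.05  0.06 -0.02] g 0.999 q [ 1.27  0.33 -0.06  1.46  0.02  1.35 -0.09]
offset [-0.406, -0.046, 0.929] turn [-0.001, -0.929, -0.002]
offset [0.143, 0.0, 1.092] turn [0.0, -0.956, 0.0]
offset [0.466, 0.0, 0.826] turn [0.0, -0.867, 0.0]
offset [0.724, 0.039, 0.563] turn [0.0, -0.811, 0.0]
```

```bash
python3 -m pendant '{"offset":[[-0.406,-0.046,0.929],[-0.406,-0.046,0.929],[-0.406,-0.046,0.929],[-0.406,-0.046,0.929]],"turn":[[0,-0.93,0],[0,-0.93,0],[0,-0.93,0],[0,-0.93,0]]}' 0 40
python3 -m pendant '{"offset":[[0.14,0,1],[0.14,0,1],[0.14,0,1],[0.14,0,1]],"turn":[[0,-0.956,0],[0,-0.956,0],[0,-0.956,0],[0,-0.956,0]]}'
python3 -c "
from h import *
st();step((.53,-.12,.24),50)"
```

```text
clock: 0.6
position: [0.3341, -0.4663, 0.24]
ee_rot: [-0.68, 0.19, -0.19, 0.682]
ft_force: [-1.4, -0.9, -0.0]
grip_width: 0.146
clock: 1.1
position: [0.4643, -0.3055, 0.2405]
ee_rot: [-0.702, -0.073, 0.072, 0.705]
ft_force: [-1.5, -0.7, 0.2]
grip_width: 0.003
t 1.1 pos [ 0.4643 -0.3055  0.2405] shelf mm [-105.9 -427.5  148.3] yaw 11.73 tooly [ 0.001  0.003 -1.   ] F [-1.5  -0.68  0.16] M [-0.03  0.01  0.01] g 0.003 q [ 0.92  0.21 -0.48  1.61  0.1   1.34  0.63]
offset [0.51, 0.006, 0.841] turn [-0.003, -0.851, 0.004]
```

```bash
python3 -m pendant '{"offset":[[0.51,0,0.84],[0.51,0,0.84],[0.51,0,0.84],[0.51,0,0.84]],"turn":[[0,-0.85,0],[0,-0.85,0],[0,-0.85,0],[0,-0.85,0]]}'
python3 -c "
from h import *
st();step(shelf(-.056,-.055,.14),86.5)"
```

```text
clock: 1.6
position: [0.5309, -0.115, 0.2413]
ee_rot: [-0.638, -0.304, 0.301, 0.64]
ft_force: [-0.3, -1.1, -0.4]
grip_width: 0.001
t 1.6 pos [ 0.5309 -0.115   0.2413] shelf mm [ -51.  -233.4  149.1] yaw 50.64 tooly [ 0.002  0.005 -1.   ] F [-0.33 -1.14 -0.38] M [-0.02 -0.01 -0.  ] g 0.001 q [ 0.74  0.21 -0.69  1.64  0.13  1.34  0.92]
offset [0.708, 0.05, 0.542] turn [-0.0, -0.797, 0.007]
```

```bash
python3 -m pendant '{"offset":[[0.708,0,0.542],[0.708,0.05,0.542],[0.708,0.05,0.542],[0.708,0.05,0.542],[0.708,0.05,0.542]],"turn":[[0,-0.8,0],[0,-0.8,0.007],[0,-0.8,0.007],[0,-0.8,0.007],[0,-0.8,0.007]]}'
python3 -c "
from h import *
st();step(shelf(-.056,-.055,.07),86.5)
for n in ('side','top'):
    p,d=manip.camera(n);np.savez(n+'1.npz',p=p,d=d)
    c=(slice(120,260),slice(190,350)) if n=='side' else (slice(140,280),slice(190,350))
    cv2.imwrite('pics/'+n+'1.png',cv2.resize(p[c][:,:,::-1],None,fx=4,fy=4,interpolation=cv2.INTER_CUBIC))
"
```

```text
clock: 2.22
position: [0.5367, 0.0634, 0.2318]
ee_rot: [-0.514, -0.485, 0.485, 0.514]
ft_force: [-0.2, -0.0, -0.5]
grip_width: -0.002
t 2.23 pos [0.5367 0.0634 0.2318] shelf mm [-56.2 -54.9 139.6] yaw 86.65 tooly [-0.001 -0.    -1.   ] F [-0.23 -0.02 -0.53] M [ 0.01 -0.03  0.  ] g -0.002 q [ 0.55  0.25 -0.87  1.65  0.19  1.34  1.17]
offset [-0.0, 0.348, -0.001] turn [-0.001, 0.003, -0.001]
```

View pics/side1.png

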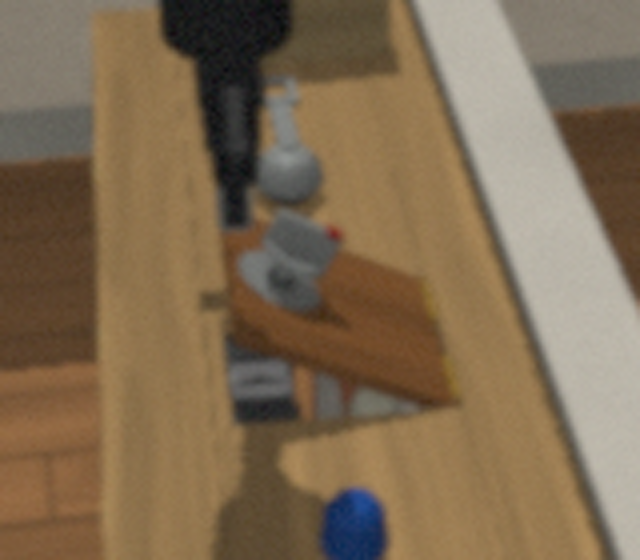

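Fingertips (crop 235,215) stand above the flap's free edge, clear of the wing at (295,245). Pressing down.

```bash
python3 -m pendant '{"offset":[[0,0.16,0],[0,0.32,0],[0,0.36,0],[0,0.40,0],[0,0.44,0],[0,0.48,0],[0,0.52,0],[0,0.56,0],[0,0.60,0],[0,0.64,0],[0,0.66,0],[0,0.67,0]],"turn":[[0,0,0],[0,0,0],[0,0,0],[0,0,0],[0,0,0],[0,0,0],[0,0,0],[0,0,0],[0,0,0],[0,0,0],[0,0,0],[0,0,0]]}'
python3 -c "
from h import *
st()"
```

```text
clock: 3.82
position: [0.5367, 0.0622, 0.0976]
ee_rot: [-0.515, -0.484, 0.485, 0.515]
ft_force: [-0.8, 0.5, 0.5]
grip_width: -0.002
t 3.83 pos [0.5367 0.0622 0.0976] shelf mm [-56.  -56.1   5.4] yaw 86.45 tooly [-0.001 -0.001 -1.   ] F [-0.76  0.52  0.54] M [-0.01  0.09  0.02] g -0.002 q [ 0.5   0.38 -0.82  1.81  0.31  1.09  1.07]
```

```bash
python3 -m pendant '{"offset":[[0,0.01,0],[0,0.02,0],[0,0.025,0],[0,0.03,0],[0,0.03,0]],"turn":[[0,0,0],[0,0,0],[0,0,0],[0,0,0],[0,0,0]]}'
python3 -c "
from h import *
st()"
```

```text
clock: 4.45
position: [0.5368, 0.0622, 0.0919]
ee_rot: [-0.515, -0.484, 0.485, 0.515]
ft_force: [-2.5, -0.1, 4.3]
grip_width: 0.002
t 4.45 pos [0.5368 0.0622 0.0919] shelf mm [-55.9 -56.1  -0.3] yaw 86.45 tooly [-0.001 -0.001 -1.   ] F [-2.49 -0.14  4.28] M [-0.04  0.36  0.01] g 0.002 q [ 0.49  0.39 -0.82  1.81  0.32  1.08  1.07]
```

```bash
python3 -m pendant '{"offset":[[0,0.005,0],[0,0.01,0],[0,0.01,0],[0,0.01,0]],"turn":[[0,0,0],[0,0,0],[0,0,0],[0,0,0]]}'
python3 -c "
from h import *
st()"
```

```text
clock: 4.95
position: [0.5369, 0.0623, 0.0916]
ee_rot: [0.516, 0.484, -0.485, -0.515]
ft_force: [-9.7, -2.4, 22.3]
grip_width: -0.001
t 4.95 pos [0.5369 0.0623 0.0916] shelf mm [-55.9 -56.   -0.6] yaw 86.45 tooly [-0.    -0.002 -1.   ] F [-9.69 -2.38 22.31] M [-0.48  2.28  0.05] g -0.001 q [ 0.49  0.39 -0.82  1.81  0.32  1.08  1.07]
```

```bash
python3 -m pendant '{"offset":[[0,-0.15,0],[0,-0.4,0],[0,-0.7,-0.2],[0,-0.75,-0.6],[0,-0.75,-0.6]],"turn":[[0,0,0],[0,0,0],[0,0,0],[0,0,0],[0,0,0]]}'
cat > look.py <<'E'
from h import *
import sys
k=sys.argv[1];st()
for n,c in (('side',(slice(140,240),slice(210,350))),('top',(slice(160,270),slice(190,330)))):
    p,d=manip.camera(n);np.savez(n+k+'.npz',p=p,d=d)
    im=cv2.resize(p[c][:,:,::-1],None,fx=4,fy=4,interpolation=cv2.INTER_CUBIC)
    out=im if n=='side' else np.vstack([out,im])
cv2.imwrite('pics/b'+k+'.png',cv2.resize(out,None,fx=.7,fy=.7,interpolation=cv2.INTER_AREA))
E
python3 look.py 2
```

```text
clock: 5.58
position: [0.6593, 0.0539, 0.2416]
ee_rot: [0.516, 0.483, -0.484, -0.515]
ft_force: [-0.5, 1.0, -0.6]
grip_width: 0.003
t 5.58 pos [0.6593 0.0539 0.2416] shelf mm [ 66.8 -56.9 149.4] yaw 86.32 tooly [ 0.001 -0.002 -1.   ] F [-0.51  1.03 -0.64] M [0.02 0.06 0.01] g 0.003 q [ 0.39  0.52 -0.8   1.3   0.37  1.46  1.13]
```

View pics/b2.png

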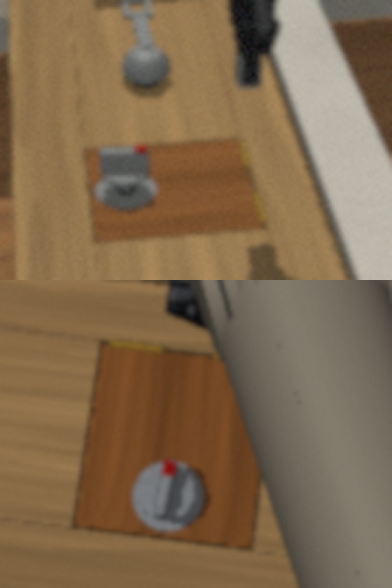

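Flap is shut flush (both views); wing still up, in line with shelf x, red mark to the hinge (skirt centre at crop ≈(168,496)). Measure the wing precisely.

```bash
python3 - <<'E'
from h import *
for n,roi in (("top",(215,260,225,275)),("side",(175,225,230,275))):
    z=np.load(n+"2.npz");p,d=z["p"],z["d"];P=cloud(n,d);h=P[...,2]-.0917
    a,b,c,e=roi;R=np.zeros(d.shape,bool);R[a:b,c:e]=1
    S=lambda q:np.c_[(q-O)@SX,(q-O)@SY,q[:,2]-.0917]*1000
    hsv=cv2.cvtColor(p,cv2.COLOR_RGB2HSV)
    g=((hsv[...,1]<80)&R).astype(np.uint8)
    k=max(cv2.findContours(g,0,1)[0],key=cv2.contourArea)[:,0].astype(float)
    print(n,"grey px ext",k.min(0),k.max(0),"area",g.sum())
    q=S(P[R&(h>.045)&(h<.056)]);print(" blade top pts",len(q),q.mean(0).round(1),q.min(0).round(1),q.max(0).round(1))
    if len(q)>10:
        l=cv2.minAreaRect(q[:,:2].astype(np.float32));print(" rect",l)
    q=S(P[R&(h>.02)&(h<.031)]);c,r=cv2.minEnclosingCircle(q[:,:2].astype(np.float32));print(" skirt",len(q),q.mean(0).round(1),c,r)
    if n=="top":
        X=S(cast(n,k,.0917+.024));(c,ax,an)=cv2.fitEllipse(X[:,:2].astype(np.float32));print(" ellipse",c,ax)
    q=S(P[R&(abs(h)<.012)]);print(" flap h med",np.median(q[:,2]))
    print(" proj of expected skirt ctr",proj(n,shelf(-.04,0,.0265)).round(1),"blade ctr top",proj(n,shelf(-.04,0,.0505)).round(1))
E
```

```text
top grey px ext [237. 225.] [262. 249.] area 491
 blade top pts 86 [-39.3   1.1  49.3] [-63.5  -5.2  45.6] [-16.6   6.5  55.7]
 rect ((-39.84421920776367, 1.2003540992736816), (10.162442207336426, 47.170963287353516), 85.31207275390625)
 skirt 219 [-39.6   0.5  26.2] (-39.30190658569336, 1.4432651996612549) 23.911487579345703
 ellipse (-44.3553581237793, -1.061987280845642) (54.910377502441406, 58.94438171386719)
 flap h med -0.604105196642668
 proj of expected skirt ctr [[249.3 235.2]] blade ctr top [[248.7 233.6]]
side grey px ext [244. 192.] [265. 214.] area 388
 blade top pts 61 [-36.5  -3.3  49.6] [-60.6  -9.9  45.9] [-14.8   3.4  54.4]
 rect ((-37.593021392822266, -3.4890313148498535), (45.842803955078125, 13.253022193908691), 1.7452486753463745)
 skirt 89 [-39.2 -12.9  27.8] (-38.80476379394531, -5.688027381896973) 23.073047637939453
 flap h med 1.1496643729450167
 proj of expected skirt ctr [[253.9 200.1]] blade ctr top [[253.6 192.9]]
```

```bash
python3 -c "
from h import *
step(shelf(-.0395,.0005,.1),86.5)"
```

```text
offset [0.283, 0.243, 0.528] turn [-0.001, -0.003, -0.001]
```

```bash
python3 -m pendant '{"offset":[[0.283,0,0.528],[0.283,0,0.528],[0.283,0.1,0.528],[0.283,0.243,0.528],[0.283,0.243,0.528],[0.283,0.243,0.528]],"turn":[[0,0,0],[0,0,0],[0,0,0],[0,-0.003,0],[0,-0.003,0],[0,-0.003,0]]}' 55 20
python3 -c "
from h import *
st();step(shelf(-.0395,.0005,.030),86.5)"
```

```text
clock: 6.42
position: [0.5572, 0.1177, 0.1929]
ee_rot: [0.515, 0.484, -0.485, -0.515]
ft_force: [0.8, 0.9, 0.6]
grip_width: 0.553
t 6.42 pos [0.5572 0.1177 0.1929] shelf mm [-39.    0.5 100.7] yaw 86.48 tooly [-0. -0. -1.] F [0.83 0.87 0.57] M [-0.06 -0.01  0.03] g 0.553 q [ 0.43  0.36 -0.87  1.63  0.28  1.29  1.02]
offset [0.0, 0.353, 0.002] turn [-0.0, -0.0, -0.0]
```

```bash
python3 -m pendant '{"offset":[[0,0.12,0.002],[0,0.24,0.002],[0,0.31,0.002],[0,0.345,0.002],[0,0.345,0.002]],"turn":[[0,0,0],[0,0,0],[0,0,0],[0,0,0],[0,0,0]]}'
python3 look.py 3
python3 -m pendant '{"offset":[[0,0,0],[0,0,0],[0,0,0],[0,0,0],[0,0,0],[0,0,0]],"turn":[[0,0,0],[0,0,0],[0,0,0],[0,0,0],[0,0,0],[0,0,0]]}' 0 30
python3 -c "
from h import *
st()"
```

```text
clock: 7.05
position: [0.5569, 0.1178, 0.1242]
ee_rot: [0.515, 0.484, -0.484, -0.515]
ft_force: [0.2, 0.3, -0.0]
grip_width: 0.55
t 7.05 pos [0.5569 0.1178 0.1242] shelf mm [-39.3   0.6  32. ] yaw 86.49 tooly [ 0. -0. -1.] F [ 0.24  0.25 -0.03] M [ 0.02 -0.05  0.05] g 0.55 q [ 0.4   0.42 -0.84  1.71  0.34  1.17  0.97]
clock: 7.9
position: [0.5573, 0.1181, 0.1248]
ee_rot: [0.515, 0.485, -0.484, -0.515]
ft_force: [0.3, 2.1, 2.3]
grip_width: 0.106
t 7.9 pos [0.5573 0.1181 0.1248] shelf mm [-38.9   0.9  32.6] yaw 86.49 tooly [ 0.001  0.    -1.   ] F [0.26 2.12 2.31] M [ 0.33 -0.18  0.02] g 0.106 q [ 0.4   0.42 -0.84  1.71  0.34  1.17  0.97]
```

View pics/b3.png

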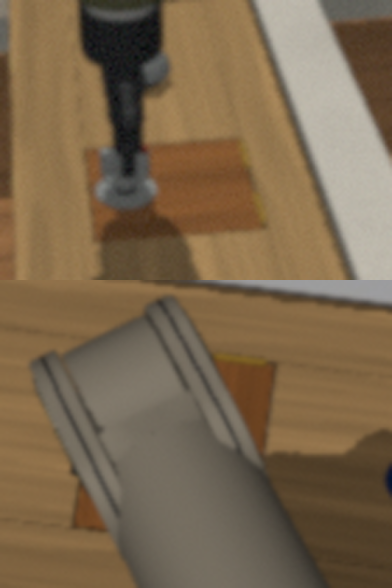

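Gripped on the blade (9 mm, as expected). Now push in ~1 mm steps with a force check between.

```bash
cat > chk.py <<'E'
from h import *
import sys
o=manip.get_obs();R=Ro.from_quat(o["ee_rot"]).as_matrix();d=np.array(o["position"])-O
print("t %.2f z %.2f xy %.1f %.1f yaw %.1f F %s Mz %.2f g %.3f"%(o["clock"],d[2]*1e3,d@SX*1e3,d@SY*1e3,np.degrees(np.arctan2(R[1,0],R[0,0])),np.round(o["ft_force"],1),o["torque"][2],o["grip_width"]))
sys.exit(o["ft_force"][2]>float(sys.argv[1]))
E
P="python3 -m pendant"
python3 -m pendant '{"offset":[[0,0.006,0],[0,0.008,0]],"turn":[[0,0,0],[0,0,0]]}' >/dev/null && python3 chk.py 8.5 &&
python3 -m pendant '{"offset":[[0,0.006,0],[0,0.008,0]],"turn":[[0,0,0],[0,0,0]]}' >/dev/null && python3 chk.py 8.5 &&
python3 -m pendant '{"offset":[[0,0.006,0],[0,0.008,0]],"turn":[[0,0,0],[0,0,0]]}' >/dev/null && python3 chk.py 8.5 &&
python3 -m pendant '{"offset":[[0,0.006,0],[0,0.008,0]],"turn":[[0,0,0],[0,0,0]]}' >/dev/null && python3 chk.py 8.5
```

```text
t 8.15 z 30.97 xy -38.9 0.9 yaw 86.5 F [-0.8  1.7  2.6] Mz -0.03 g 0.104False
```

```bash
sed -i 's/sys.exit(\(.*\))$/sys.exit(int(\1))/' chk.py
python3 -m pendant '{"offset":[[0,0.006,0],[0,0.008,0]],"turn":[[0,0,0],[0,0,0]]}' >/dev/null && python3 chk.py 8.5 &&
python3 -m pendant '{"offset":[[0,0.006,0],[0,0.008,0]],"turn":[[0,0,0],[0,0,0]]}' >/dev/null && python3 chk.py 8.5 &&
python3 -m pendant '{"offset":[[0,0.006,0],[0,0.008,0]],"turn":[[0,0,0],[0,0,0]]}' >/dev/null && python3 chk.py 8.5 &&
python3 -m pendant '{"offset":[[0,0.006,0],[0,0.008,0]],"turn":[[0,0,0],[0,0,0]]}' >/dev/null && python3 chk.py 8.5
```

```text
t 8.40 z 29.28 xy -38.9 0.9 yaw 86.5 F [0.9 1.9 1.9] Mz -0.03 g 0.107
t 8.65 z 27.61 xy -38.9 0.9 yaw 86.5 F [-0.3  2.1  2.5] Mz -0.02 g 0.111
t 8.90 z 25.96 xy -38.9 0.9 yaw 86.5 F [0.2 1.6 3.6] Mz 0.02 g 0.103
t 9.15 z 24.33 xy -38.9 0.9 yaw 86.5 F [-0.4  0.5  4.5] Mz 0.02 g 0.105
```

```bash

python3 -m pendant '{"offset":[[0,0.006,0],[0,0.008,0]],"turn":[[0,0,0],[0,0,0]]}' >/dev/null && python3 chk.py 8.5 &&
python3 -m pendant '{"offset":[[0,0.006,0],[0,0.008,0]],"turn":[[0,0,0],[0,0,0]]}' >/dev/null && python3 chk.py 8.5 &&
python3 -m pendant '{"offset":[[0,0.006,0],[0,0.008,0]],"turn":[[0,0,0],[0,0,0]]}' >/dev/null && python3 chk.py 8.5 &&
python3 -m pendant '{"offset":[[0,0.006,0],[0,0.008,0]],"turn":[[0,0,0],[0,0,0]]}' >/dev/null && python3 chk.py 8.5
```

```text
t 9.40 z 22.89 xy -38.9 1.0 yaw 86.5 F [-1.9  0.1  7.3] Mz 0.03 g 0.107
t 9.65 z 21.79 xy -38.8 1.0 yaw 86.5 F [-3.   0.4 10.7] Mz -0.02 g 0.108
```

```bash

python3 -m pendant '{"offset":[[0,0.005,0],[0,0.006,0],[0,0.006,0]],"turn":[[0,0,0],[0,0,0],[0,0,0]]}' >/dev/null && python3 chk.py 13 &&
python3 -m pendant '{"offset":[[0,0.004,0],[0,0.006,0],[0,0.006,0]],"turn":[[0,0,0],[0,0,0],[0,0,0]]}' >/dev/null && python3 chk.py 13
```

```text
t 10.03 z 21.21 xy -38.8 1.0 yaw 86.5 F [-4.  -0.3 11.1] Mz 0.02 g 0.105
t 10.40 z 20.80 xy -38.7 1.0 yaw 86.5 F [-5.1 -1.2 13.3] Mz -0.04 g 0.101
```

```bash

python3 -m pendant '{"offset":[[0,0.006,0.002],[0,0.008,0.002],[0,0.0085,0.002],[0,0.0085,0.002]],"turn":[[0,0,0],[0,0,0],[0,0,0],[0,0,0]]}' >/dev/null && python3 chk.py 15.5
```

```text
t 10.90 z 20.17 xy -38.8 1.1 yaw 86.5 F [-3.8 -0.6 14.7] Mz -0.01 g 0.106
```

```bash

python3 -m pendant '{"offset":[[0,0.006,0.002],[0,0.008,0.002],[0,0.0085,0.002],[0,0.0085,0.002]],"turn":[[0,0,0],[0,0,0],[0,0,0],[0,0,0]]}' >/dev/null && python3 chk.py 15.5
```

```text
t 11.40 z 19.66 xy -38.7 1.1 yaw 86.5 F [-4.5 -0.8 16.3] Mz 0.00 g 0.114
```

```bash

python3 -m pendant '{"offset":[[0,0.0055,0.002],[0,0.0055,0.002],[0,0.0055,0.002],[0,0.0055,0.002]],"turn":[[0,0.06,0],[0,0.12,0],[0,0.18,0],[0,0.18,0]]}' >/dev/null && python3 chk.py 17.5
```

```text
t 11.90 z 19.76 xy -38.8 0.9 yaw 78.3 F [-3.9 -0.9 15.5] Mz -0.02 g 0.107
```

```bash

python3 -m pendant '{"offset":[[0,0.0065,0.002],[0,0.0065,0.002],[0,0.0065,0.002],[0,0.0065,0.002]],"turn":[[0,0.08,0],[0,0.16,0],[0,0.22,0],[0,0.22,0]]}' >/dev/null && python3 chk.py 17.5
```

```text
t 12.40 z 19.65 xy -38.8 0.8 yaw 68.4 F [-5.7 -2.6 15.4] Mz -0.05 g 0.106
```

```bash

python3 -m pendant '{"offset":[[-0.0015,0.007,0.0035],[-0.0015,0.007,0.0035],[-0.0015,0.007,0.0035],[-0.0015,0.007,0.0035],[-0.0015,0.007,0.0035]],"turn":[[0,0.11,0],[0,0.22,0],[0,0.33,0],[0,0.44,0],[0,0.44,0]]}' >/dev/null && python3 chk.py 17.5
```

```text
t 13.03 z 19.55 xy -39.1 0.3 yaw 48.5 F [-4.9 -1.2 16.1] Mz -0.03 g 0.105
```

```bash

python3 -m pendant '{"offset":[[-0.0026,0.0065,0.003],[-0.0026,0.0065,0.003],[-0.0026,0.0065,0.003],[-0.0026,0.0065,0.003],[-0.0026,0.0065,0.003]],"turn":[[0,0.11,0],[0,0.22,0],[0,0.33,0],[0,0.44,0],[0,0.44,0]]}' >/dev/null && python3 chk.py 17.5
```

```text
t 13.65 z 19.59 xy -39.4 0.1 yaw 28.6 F [-4.6 -0.8 16.2] Mz -0.04 g 0.106
```

```bash

python3 -m pendant '{"offset":[[-0.0035,0.0065,0.002],[-0.0035,0.0065,0.002],[-0.0035,0.0065,0.002],[-0.0035,0.0065,0.002],[-0.0035,0.0065,0.002]],"turn":[[0,0.11,0],[0,0.22,0],[0,0.33,0],[0,0.44,0],[0,0.44,0]]}' >/dev/null && python3 chk.py 17.5
```

```text
t 14.28 z 19.58 xy -39.9 -0.1 yaw 8.7 F [-4.9 -1.7 16.5] Mz 0.01 g 0.107
```

```bash

python3 -m pendant '{"offset":[[-0.004,0.0065,0],[-0.004,0.0065,0],[-0.004,0.0065,0],[-0.004,0.0065,0],[-0.004,0.0065,0]],"turn":[[0,0.1,0],[0,0.2,0],[0,0.28,0],[0,0.285,0],[0,0.285,0]]}' >/dev/null && python3 chk.py 17.5
```

```text
t 14.90 z 19.67 xy -40.2 -0.2 yaw -4.2 F [-4.9 -0.3 15.2] Mz 0.05 g 0.110
```

```bash

python3 -m pendant '{"offset":[[0,0,0],[0,-0.004,0],[0,-0.008,0],[0,-0.011,0],[0,-0.011,0]],"turn":[[0,0,0],[0,0,0],[0,0,0],[0,0,0],[0,0,0]]}' >/dev/null && python3 chk.py 17.5
python3 -m pendant '{"offset":[[0,0,0],[0,0,0],[0,0,0],[0,0,0],[0,0,0]],"turn":[[0,0,0],[0,0,0],[0,0,0],[0,0,0],[0,0,0]]}' 60 20 >/dev/null && python3 chk.py 17.5
```

```text
t 15.53 z 22.31 xy -40.3 -0.2 yaw -4.2 F [-3.  -0.1  8.8] Mz 0.00 g 0.109
t 16.15 z 22.23 xy -40.3 -0.3 yaw -4.2 F [0.  0.1 0.1] Mz 0.02 g 0.601
```

Released with no residual force; retreat up and look.

```bash

python3 -m pendant '{"offset":[[0,-0.06,0],[0,-0.2,0],[0,-0.5,0],[0,-0.7,0],[0.6,-0.7,0],[1,-0.7,0],[1,-0.7,0],[1,-0.7,0]],"turn":[[0,0,0],[0,0,0],[0,0,0],[0,0,0],[0,0,0],[0,0,0],[0,0,0],[0,0,0]]}' >/dev/null
python3 look.py 4; python3 - <<'E'
from h import *
for n,roi in (("top",(215,260,225,275)),("side",(175,235,230,285))):
    z=np.load(n+"4.npz");P=cloud(n,z["d"]);h=P[...,2]-.0917;a,b,c,e=roi;R=np.zeros(h.shape,bool);R[a:b,c:e]=1
    S=lambda q:np.c_[(q-O)@SX,(q-O)@SY,q[:,2]-.0917]*1000
    q=S(P[R&(h>.027)&(h<.06)]);print(n,"blade",len(q),"top h",np.percentile(q[:,2],[50,90]).round(1),cv2.minAreaRect(q[:,:2].astype(np.float32)))
z0=np.load("top0.npz");z1=np.load("top4.npz")
for nm,(a,b,c,e) in dict(bell_opener=(185,225,90,185),cap_bowl=(205,260,320,420)).items():
    print(nm,"max/mean diff",cv2.absdiff(z0["p"],z1["p"])[a:b,c:e].max(),cv2.absdiff(z0["p"],z1["p"])[a:b,c:e].mean())
E
```

```text
t 17.15 pos [0.7561 0.1022 0.2537] shelf mm [160.5  -2.8 161.5] yaw -4.28 tooly [ 0.007 -0.007 -1.   ] F [-1.22  0.77 -0.56] M [-0.02  0.02  0.05] g 0.598 q [ 0.06  0.69 -0.51  0.94  0.32  1.57 -0.42]
top blade 104 top h [39.4 42.4] ((-39.46942138671875, 0.8135910034179688), (46.87896728515625, 10.427779197692871), 89.1666259765625)
side blade 52 top h [41.4 43.5] ((-37.99962615966797, 0.6412105560302734), (53.524234771728516, 8.393876075744629), 84.86500549316406)
bell_opener max/mean diff 7 3.2960526315789473
cap_bowl max/mean diff 84 17.390545454545453
```

View pics/b4.png

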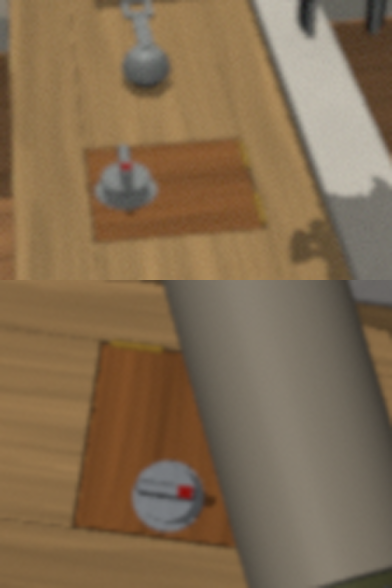

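Wing is across the slot (red mark at crop (185,493)), about 8–10 mm lower and holding by itself; flap flush. The cap/bowl difference is probably the arm's shadow; checking it in the side view, then handing in.

```bash
python3 - <<'E'
from h import *
c={}
for k in "04":
    p=np.load(f"side{k}.npz")["p"];q=cv2.cvtColor(p,cv2.COLOR_RGB2HSV)
    m=(q[...,0]>105)&(q[...,0]<130)&(q[...,1]>150);m[:235]=0;m[:,:260]=0;m2=m.copy();m[268:]=0;m2[:272]=0
    w=np.load(f"side{k}.npz")["d"][265:310,265:320]
    print(k,"cap",np.argwhere(m).mean(0).round(2),m.sum(),"blue marble",np.argwhere(m2[:310]).mean(0).round(2),"bowl depth mean",w.mean().round(4))
st()
manip.hand_in()
E
```

```text
0 cap [251.82 278.09] 196 blue marble [289.   300.25] bowl depth mean 0.9087
4 cap [251.85 277.97] 195 blue marble [289.25 299.88] bowl depth mean 0.9098
t 17.25 pos [0.7547 0.1034 0.2554] shelf mm [159.   -1.7 163.2] yaw -4.2 tooly [ 0.009 -0.006 -1.   ] F [-0.52 -0.04  1.2 ] M [ 0.04 -0.    0.03] g 0.601 q [ 0.06  0.69 -0.51  0.95  0.32  1.57 -0.42]
the job is handed in; nothing more can be done
```

The flap is shut and the wing fastener is locked, and I handed the job in at 17.3 s of the 61 s allowed. `hand_in` gives no verdict, so the result rests on these checks:

- **Flap:** I pressed it shut near the free edge until it seated at 22 N. The last pictures show it flush with the shelf.
- **Pushing and turning:** I gripped the blade and pushed in steps of about 1 mm, about 13 mm down, to 16.3 N. While I turned it clockwise through about 90 degrees, the push read 15.2 to 16.5 N with almost no turning moment. The highest reading on the fastener was 16.5 N, against the 20 N limit, but I only read the force between moves.
- **Locked position:** I let it rise about 3 mm and released it with no force left on the tool. The blade now lies along shelf y, within about 1 degree in the top view and 5 in the side view. It stands about 8 to 10 mm lower than before and holds there by itself.
- **Other objects:** The cap and bowl are where they were to within half a pixel in the side view, and the bell and opener are unchanged in the top view. The top view did differ around the cap and bowl, probably from the arm's shadow, so I relied on the side view there.
- **Side force:** About 5 N of sideways force stayed on the tool while pushing. Shifting the tool sideways did not remove it, and it was gone on release.

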